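Change over from the round to the square seed hopper

ROBOT

A 6-joint arm with a two-finger parallel gripper is mounted at the origin on the work surface; the furniture and walls round the work are solid. World frame = base frame: x ahead of the robot, y to its left, z up, the work surface at z = 0. Lengths are in mm, angles in rad, forces in N, time in s.
With the tool pointing down it reaches from about 350 to 950 mm from the base axis. Payload 17.4 kg.
Tool frame: the origin (TCP) lies at the very end of the fingers, on their centre line; the grasp point (between the pads) lies 19 mm behind it (manip.pinch_z is the distance from the TCP to the grasp point, in mm); z points along the fingers, y is the line along which they close (so a half turn about z gives the same grasp; the last joint's range is limited). The gripper opens to 93 mm and grips with 3 to 60 N. Pads are 15 mm wide; open, the fingers measure 128 mm over their backs; the gripper's body (75 mm by 188 mm) begins 65 mm behind the grasp point.
Start: joints at [-1.204, 0.116, 1.442, -0, 1.584, -0.038], TCP at [265.83, -620.457, 218.646] pointing down, gripper open.
Joint ranges: [-2.83, 2.83], [-0.83, 2.19], [0.07, 2.5], [-1.14, 4.28], [0.01, 3], [-2.97, 2.97]. Speed limits (rad/s): [1.89, 1.89, 2.22, 3.14, 3.14, 3.14].

INTERFACE

Orientations are given as a 3x3 rotation matrix whose columns are the frame's x, y, z axes.
In Python, from workcell import manip gives the robot as it stands.
- The arm moves only by the tool arm_command, never from a script. Its arguments are lists of equal length, an entry for each row: "delta_pos": the shift along the tool's x, y, z in mm, a list of three; "rotation": the turn, a rotation vector about the tool's x, y, z in rad, a list of three; "grip": the opening, from 0 (shut) to 1 (fully open). In form: {"delta_pos": [[x, y, z], ...], "rotation": [[rx, ry, rz], ...], "grip": [grip, ...]}. A call has exactly 10 rows; each row is the pose to reach, as a shift and turn from the pose commanded when the call began, along the tool's axes at that moment; what a row does not reach only later rows make up. A row lasts 1/8 s, in which the tool goes at most 62.5 mm and 10.7 degrees, less where a joint would pass 70% of its speed; a pose out of reach is approached as far as the arm can. A call with a gripper value outside its range is refused whole. The fingers move at their own pace and stop on an object; the grip force is fixed at half the most. Time passes only in rows, so rows that repeat a pose let the fingers close, or fill a call up. It gives the time, the measured TCP pose, the force, the opening and the grip force at its end, in the units of the state.
- manip.read_state(): the state, without advancing time (a new reading comes with each control period).
- manip.grab_frame(name): name is "side" or "top"; returns the picture (384x512x3 uint8, red, green, blue); there is no depth.
- manip.camera_params(name): a dict with "mtx" (3x3 intrinsics, pixels), "dist" ([k1, k2, p1, p2, k3] as OpenCV has them; the pictures are not rectified), "pose" (4x4, takes a point from camera to world coordinates). Camera axes: x right, y down, z forward; pixel columns grow to the right and rows downward; lengths in mm; the calibration is good to about 2 mm. A picture is of the moment at which its call begins. camera_params takes no time and is no camera call.
- manip.hand_in(): hands the job in; it is judged then, once.
The state is a dict: "time": time; "q": joint angles; "qd": joint speeds; "joint_efforts": joint torques, N m; "tool_pos": TCP position; "tcp_rot": TCP orientation; "ft_force": force on the tool from outside, world axes, zero at the start; "wrist_torque": the same for the moment, N m; "opening": opening from 0.0 (shut) to 1.0 (fully open); "grasp_force": force on a finger pad.
Only numpy, scipy, OpenCV 4.12 (cv2) and the standard library are available. Lean on these libraries where they do the work, as an engineer would, in place of code of your own. Each camera call takes 0.05 s, during which the arm holds its last target. There are 200 camera calls.

TASK

Two seed hoppers stand on the bench, each with a sprung gate slide. First press down the catch pad of the small round hopper so that its gate springs shut by itself, then push the gate tab of the large square hopper all the way in and let go, so that it springs back and is caught half open by its stop pin. Only press and push: do not pick up or move any of the things lying about.

Things in the scene. Friction and masses are not known exactly. Their poses are not given: they have to be found in the camera images.
- square_hopper: The hopper unit with the large square steel bin (78 x 88 mm, top of the lid 157 mm above the bench, small ball knob on it), bolted to the bench. Origin on the bench below the catch pivot; its x axis points from the push tab at the front to the bin at the rear, z up. The twin rails run from x = -55 to +145 mm, 72 mm wide (108 mm over the feet), the bin from x = +58 to +142 mm.
- round_hopper: The hopper unit with the small round steel bin (64 mm across, lid 107 mm above the bench, ball knob to 125 mm), bolted to the bench; otherwise the same as the square one, with the same axes and origin.
- square_tab (a point): Centre of the front face of the square hopper's push tab, an upright black plate 56 mm wide, 8 mm thick, from 10 to 62 mm above the bench, at the front end of the gate slide; the point is 36 mm above the bench and moves with the slide. Shut, it is 128 mm in front of the unit's origin; it is pushed along the unit's +x. Nothing but open bench lies in front of it within 50 mm.
- round_tab (a point): The same point on the round hopper's push tab.
- square_pad (a point): Centre of the top of the square hopper's black ribbed catch pad, 26 mm (along x) x 40 mm, 32 mm in front of the unit's origin, about 66 mm above the bench with the pin down and 60 mm when the pin rides on the slide.
- round_pad (a point): The same point on the round hopper's catch pad. It goes down about 10 mm from the latched position and then meets a hard stop; about 6 mm down frees the gate, which then snaps shut. Pressing it takes about 3 to 6 N, and it springs back up.
- square_gate (a joint): Travel of the square hopper's gate slide in m: 0 shut (starts here), 0.025 caught half open by the stop pin, 0.050 fully in against the stop. A spring pushes it back to 0 (about 2.5 N at 0, 5.5 N at 0.05). The stop pin drops behind the slide's shoulder once the slide is beyond about 0.032; let go after that, it comes back to 0.025 and stays.
- round_gate (a joint): The same for the round hopper's gate slide. Starts caught at 0.025.
- square_catch (a joint): Angle of the square hopper's rocking catch in rad: 0 stop pin down (latched), about 0.19 pin riding on top of the slide's shoulder (gate shut), 0.36 pad fully pressed.
- round_catch (a joint): The same for the round hopper's catch. Starts at 0.
- label_bundle: Loose bundle of white stick labels, 109 x 17 mm, lying between the hoppers: a bystander.
- packet: Loose paper seed packet lying flat, 118 x 82 mm and 9 mm thick, between the two push tabs: a bystander.
- tape: Loose roll of tape lying flat, 98 mm across, 25 mm high, on the right: a bystander.
- sprinkler: Loose brass watering-can rose, 70 mm across, 59 mm high, on the left: a bystander.

How it is judged (in metres and radians):
On the way, in this order (a step that is already met when the one before it is completed fails the run):
1. the round hopper's gate has sprung shut while the square hopper's gate is still shut (value of joint round_gate below 0.004 m and value of joint square_gate below 0.008 m), for 0.1 s.
2. the square hopper's gate is pushed in beyond the stop pin (value of joint square_gate above 0.035 m), for 0.05 s.
3. let go, it has come back and rests against the stop pin (value of joint square_gate between 0.021 and 0.029 m and value of joint square_catch below 0.08 rad and contact force between the fingers and square_hopper below 0.2 N), for 0.2 s.
At the end, for the whole second after the job is handed in: The square hopper's gate rests half open against its dropped stop pin (0.021 to 0.029 m, catch below 0.08 rad), and the round hopper's gate is shut (under 0.004 m) (value of joint square_gate between 0.021 and 0.029 m and value of joint square_catch below 0.08 rad and velocity of joint square_gate between -0.01 and 0.01 m/s and value of joint round_gate below 0.004 m); the robot touches nothing.
It fails at once if a loose bystander is picked up or pushed away (more than 30 mm) (distance of any of label_bundle, packet, tape, sprinkler from where it was at the start of the episode above 0.03 m).
It also fails if it takes over 42 s, if anything falls off the work surface, if the arm or the gripper's body presses on something with over 40 N, if the wrist force passes 120 N, or if a joint passes its speed limit or range.

## Working session

There is one attempt and no reset: what is moved stays moved. The work goes in short steps, Python scripts to look and compute and a tool call to move; the robot and the scene stay as the last step left them, time stands still between calls to the robot, and variables do not carry over. Pictures are saved under pics/ and viewed, at most 10 in all, crops included, and the job is handed in when it is done.

Besides the shell and the picture viewer there is one more tool, called after "Call:" in YAML: its name, and indented under it one key for each argument. arm_command: Moves the arm, as the interface text tells. Its arguments: {"type":"object","properties":{"delta_pos":{"type":"array","items":{"type":"array","items":{"type":"number"}}},"rotation":{"type":"array","items":{"type":"array","items":{"type":"number"}}},"grip":{"type":"array","items":{"type":"number"}}},"required":["delta_pos","rotation","grip"]}

```bash
mkdir -p pics
python3 - <<'E'
from workcell import manip
import cv2,numpy as np
for n in("top","side"):
    cv2.imwrite(f"pics/{n}0.png",cv2.resize(manip.grab_frame(n)[:,:,::-1],(800,600),interpolation=cv2.INTER_CUBIC))
    p=manip.camera_params(n);print(n,p["mtx"].tolist(),p["dist"],np.round(p["pose"],3).tolist())
s=manip.read_state();print(s["time"],s["tool_pos"],np.round(s["tcp_rot"],3).tolist(),s["ft_force"])
E
```

```text
top [[490.8067109659317, 0.0, 253.4484792637767], [0.0, 490.8067109659317, 190.49225211752625], [0.0, 0.0, 1.0]] [-0.07085694  0.          0.          0.          0.        ] [[-0.073, -0.976, 0.207, 253.818], [-0.997, 0.071, -0.016, 35.598], [0.001, -0.207, -0.978, 1549.579], [0.0, 0.0, 0.0, 1.0]]
side [[354.3231798141669, 0.0, 256.13344029612045], [0.0, 354.3231798141669, 194.62849879825393], [0.0, 0.0, 1.0]] [0.03059077 0.         0.         0.         0.        ] [[-0.999, 0.048, -0.025, 603.112], [0.05, 0.646, -0.762, 1118.212], [-0.021, -0.762, -0.647, 1021.266], [0.0, 0.0, 0.0, 1.0]]
0.1 [ 265.76577318 -620.27979383  218.00391415] [[0.919, 0.394, -0.0], [0.394, -0.919, 0.001], [0.0, -0.001, -1.0]] [-0.1587298   0.17391667 -0.09263365]
```

View pics/top0.png

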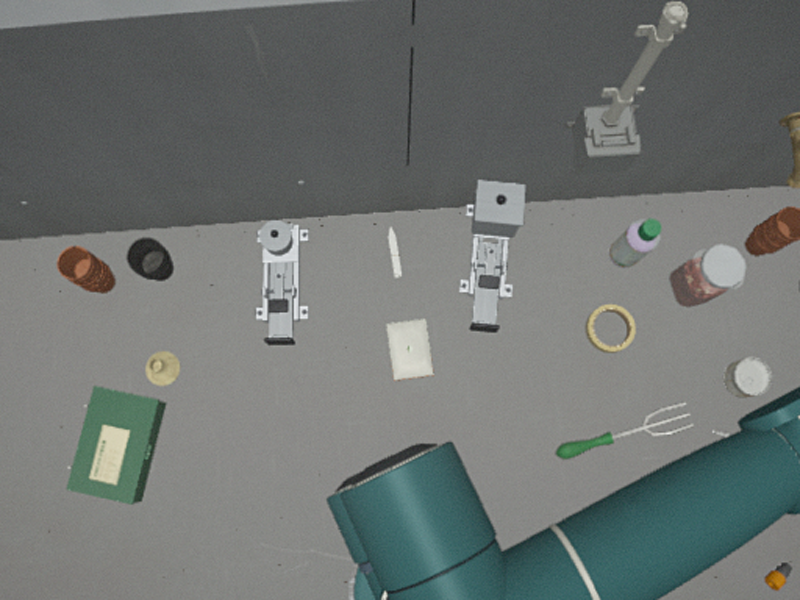

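View pics/side0.png

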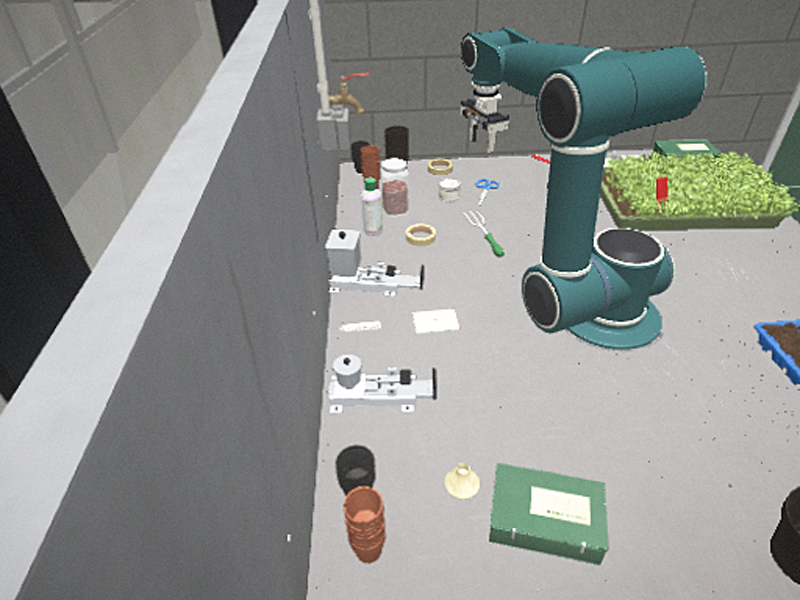

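The top view shows the round hopper at about (280,285) and the square one at about (490,260), with their tabs at (280,341) and (485,328). In the side view the tabs are at (434,384) and (422,277). I'll zoom in for measurement.

Run:
```python
from workcell import manip
import cv2,numpy as np
t=manip.grab_frame("top")[:,:,::-1];s=manip.grab_frame("side")[:,:,::-1]
R=lambda a,k:cv2.resize(a,None,fx=k,fy=k,interpolation=cv2.INTER_CUBIC)
a=R(t[135:225,160:200],6);b=R(t[110:220,290:340],5)   # 540x240, 550x250
c=np.zeros((600,800,3),np.uint8);c[:540,:240]=a;c[:550,260:510]=b
cv2.imwrite("pics/topz.png",c)
a=R(s[220:268,205:285],6);b=R(s[142:192,205:285],6)
c=np.zeros((600,480,3),np.uint8);c[:288]=a;c[300:600]=b
cv2.imwrite("pics/sidez.png",c)
```

```text
(no output)
```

View pics/topz.png

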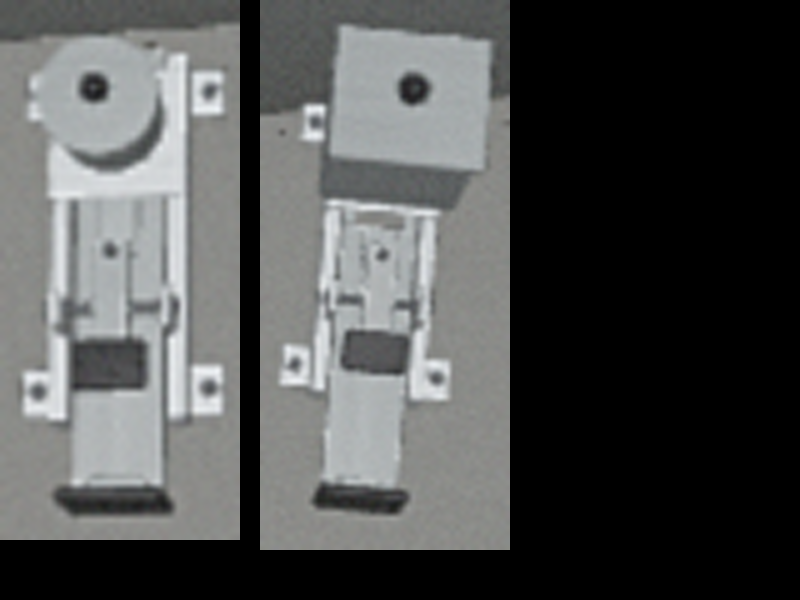

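View pics/sidez.png

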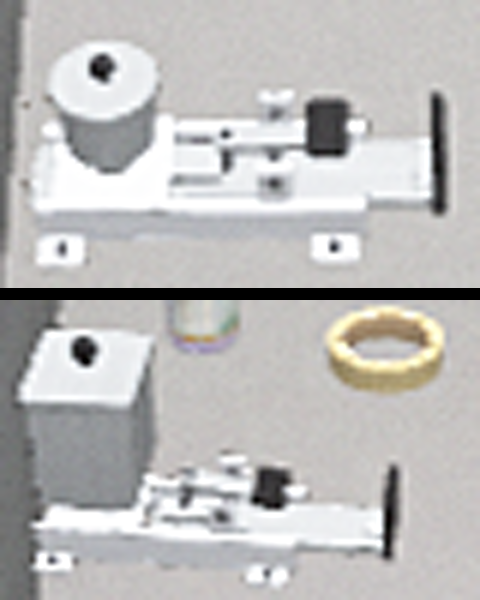

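Round pad and tab: topz (110,363) and (115,500), sidez (327,128) and (437,152). Square pad and tab: topz (375,352) and (361,499), sidez (271,487) and (391,511). I'll triangulate these together with the knobs.

```bash
cat > m.py <<'E'
from workcell import manip
import cv2,numpy as np
C={n:manip.camera_params(n) for n in("top","side")}
def ray(n,p):
    c=C[n];u=cv2.undistortPoints(np.array([[p]],float),c["mtx"],c["dist"])[0,0]
    d=c["pose"][:3,:3]@[*u,1];return c["pose"][:3,3],d/np.linalg.norm(d)
def tri(a,b):
    A=0;B=0;rs=[ray("top",a),ray("side",b)]
    for o,d in rs:P=np.eye(3)-np.outer(d,d);A=A+P;B=B+P@o
    X=np.linalg.solve(A,B);return X.round(1),round(float(np.mean([np.linalg.norm((np.eye(3)-np.outer(d,d))@(X-o)) for o,d in rs])),1)
def plane(n,p,z):
    o,d=ray(n,p);return (o+d*(z-o[2])/d[2]).round(1)
z=lambda p,k,x0,y0:((p[0]+.5)/k-.5+x0,(p[1]+.5)/k-.5+y0)
TR=lambda x,y:z((x,y),6,160,135)
TS=lambda x,y:z((x-260,y),5,290,110)
SR=lambda x,y:z((x,y),6,205,220)
SS=lambda x,y:z((x,y-300),6,205,142)
E
python3 - <<'E'
from m import *
print("pad R",tri(TR(110,363),SR(327,128)));print("tab R",tri(TR(115,500),SR(437,152)));print("knob R",tri(TR(94,88),SR(102,68)))
print("bolt R",tri(TR(209,91),SR(62,248)))
print("pad S",tri(TS(375,352),SS(271,487)));print("tab S",tri(TS(361,499),SS(391,511)));print("knob S",tri(TS(412,88),SS(84,349)))
print("pads by plane",plane("top",TR(110,363),66),plane("side",SR(327,128),66),plane("top",TS(375,352),60),plane("side",SS(271,487),60))
for n,f,ps in(("R",TR,[(38,391),(209,388),(209,91)]),("S",TS,[(294,364),(436,379),(316,122)])):
    print(n,[plane("top",f(*p),4)[:2].tolist() for p in ps])
print("tab top edge R",plane("top",TR(56,489),62),plane("top",TR(163,487),62),"bot",plane("top",TR(68,513),10),plane("top",TR(172,512),10))
print("tab top edge S",plane("top",TS(316,487),62),plane("top",TS(409,490),62),"bot",plane("top",TS(316,508),10),plane("top",TS(405,513),10))
E
```

```text
pad R (array([570. , 246. ,  59.9]), 1.2)
tab R (array([502.6, 249.6,  37. ]), 0.6)
knob R (array([701.3, 240.4, 115.8]), 1.0)
bolt R (array([751.6, 203.8, -87.4]), 7.3)
pad S (array([ 588.7, -176. ,   54.7]), 1.0)
tab S (array([ 498.9, -160.2,   38.6]), 1.2)
knob S (array([ 720.5, -197.2,  171.7]), 1.0)
pads by plane [569.9 244.9  66. ] [569.1 252.   66. ] [ 588.6 -175.4   60. ] [ 587.9 -168.4   60. ]
R [[570.6, 292.9], [565.6, 201.2], [730.9, 193.4]]
S [[597.0, -130.3], [580.4, -221.0], [759.4, -159.9]]
tab top edge R [507.  275.9  62. ] [504.1 221.1  62. ] bot [502.6 278.4  10. ] [499.1 223.4  10. ]
tab top edge S [ 505.8 -130.5   62. ] [ 499.7 -187.6   62. ] bot [ 501.1 -135.    10. ] [ 493.7 -191.3   10. ]
```

Round unit: axis about -2.7°, pad at (570.5,247,~66), with the tab-to-pad and pad-to-knob distances matching the text to within 3 mm. Square unit: axis about -9.5°, tab front at about (497,-160.5). I'll work out the shifts for each leg.

```bash
cat >> m.py <<'E'
from scipy.spatial.transform import Rotation as Ro
def go(p,yaw):
    s=manip.read_state();R=s["tcp_rot"];c,q=np.cos(np.radians(yaw)),np.sin(np.radians(yaw))
    T=np.array([[c,q,0],[q,-c,0],[0,0,-1.]])
    print(s["time"],s["tool_pos"].round(1),"shift",(R.T@(np.array(p)-s["tool_pos"])).round(1),"rot",Ro.from_matrix(R.T@T).as_rotvec().round(3),"F",s["ft_force"].round(2))
E
python3 -c "
from m import *
go((570.5,247,218),-2.7)"
```

```text
0.2 [ 265.8 -620.3  218.2] shift [ 621.7 -677.3    0.7] rot [-0.001  0.     0.452] F [-0.13 -0.38  1.3 ]
```

Call:
arm_command:
  delta_pos:
    - [41, -45, 0]
    - [82, -90, 0]
    - [123, -135, 0]
    - [164, -180, 0]
    - [205, -225, 0]
    - [246, -270, 0]
    - [287, -315, 0]
    - [328, -360, 0]
    - [369, -405, 0]
    - [410, -450, 0]
  rotation:
    - [0, 0, 0.045]
    - [0, 0, 0.09]
    - [0, 0, 0.135]
    - [0, 0, 0.18]
    - [0, 0, 0.225]
    - [0, 0, 0.27]
    - [0, 0, 0.315]
    - [0, 0, 0.36]
    - [0, 0, 0.405]
    - [0, 0, 0.452]
  grip: [0, 0, 0, 0, 0, 0, 0, 0, 0, 0]

```text
time: 1.45
tool_pos: [465.7, -43.3, 218.9]
tcp_rot: [[0.999, -0.049, 0.001], [-0.049, -0.999, -0.0], [0.001, 0.0, -1.0]]
ft_force: [1.1, -0.1, 0.5]
opening: 0.01
grasp_force: 0.0
```

```bash
python3 -c "
from m import *
go((570.5,247,110),-2.7)"
```

```text
1.45 [465.7 -43.3 218.9] shift [  90.5 -295.1  108.9] rot [ 0.    -0.001 -0.002] F [ 1.09 -0.11  0.52]
```

Call:
arm_command:
  delta_pos:
    - [18, -58, 0]
    - [36, -116, 0]
    - [54, -174, 0]
    - [72, -232, 20]
    - [88, -285, 40]
    - [90, -294, 80]
    - [90, -294, 108]
    - [90, -294, 125]
    - [90, -294, 135]
    - [90, -294, 135]
  rotation:
    - [0, 0, 0]
    - [0, 0, 0]
    - [0, 0, 0]
    - [0, 0, 0]
    - [0, 0, 0]
    - [0, 0, 0]
    - [0, 0, 0]
    - [0, 0, 0]
    - [0, 0, 0]
    - [0, 0, 0]
  grip: [0, 0, 0, 0, 0, 0, 0, 0, 0, 0]

```text
time: 2.7
tool_pos: [569.3, 243.9, 83.8]
tcp_rot: [[0.999, -0.048, 0.0], [-0.048, -0.999, 0.0], [0.0, -0.0, -1.0]]
ft_force: [0.2, 0.4, 1.0]
opening: 0.001
grasp_force: 0.0
```

Run:
```python
from m import *
go((570.5,247,66),-2.7)
s=manip.grab_frame("side")[:,:,::-1];t=manip.grab_frame("top")[:,:,::-1]
R=lambda a,k:cv2.resize(a,None,fx=k,fy=k,interpolation=cv2.INTER_CUBIC)
c=np.zeros((540,760,3),np.uint8);a=R(s[190:270,205:285],6);c[:480,:480]=a;c[:540,500:740]=R(t[135:225,160:200],6)
cv2.imwrite("pics/r1.png",c)
```

```text
2.7 [569.3 243.9  83.8] shift [ 1.  -3.2 17.8] rot [-0. -0. -0.] F [0.18 0.43 1.03]
```

View pics/r1.png

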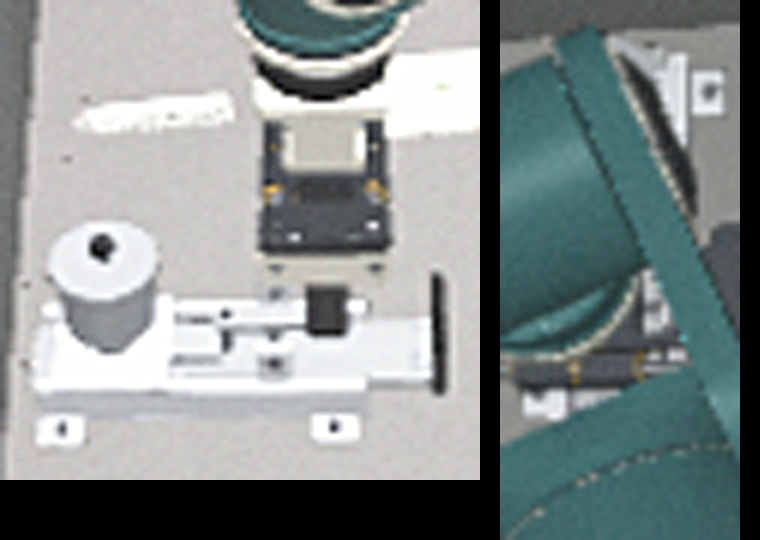

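The gripper, at sidez column 325, sits above the pad at column 327, so I'm pressing now. Aim is about 7 mm below the nominal 66 mm.

Call:
arm_command:
  delta_pos:
    - [1, -2, 6]
    - [1, -2, 12]
    - [1, -2, 15]
    - [1, -2, 17]
    - [1, -2, 19]
    - [1, -2, 21]
    - [1, -2, 23]
    - [1, -2, 24]
    - [1, -2, 25]
    - [1, -2, 25]
  rotation:
    - [0, 0, 0]
    - [0, 0, 0]
    - [0, 0, 0]
    - [0, 0, 0]
    - [0, 0, 0]
    - [0, 0, 0]
    - [0, 0, 0]
    - [0, 0, 0]
    - [0, 0, 0]
    - [0, 0, 0]
  grip: [0, 0, 0, 0, 0, 0, 0, 0, 0, 0]

```text
time: 4.05
tool_pos: [570.3, 246.1, 58.8]
tcp_rot: [[0.999, -0.047, 0.0], [-0.047, -0.999, 0.0], [0.0, -0.0, -1.0]]
ft_force: [-3.8, 1.4, 3.1]
opening: 0.006
grasp_force: 1.6
```

```bash
cat >> m.py <<'E'
def tabcol(y0,y1,x0,x1):
    g=cv2.cvtColor(manip.grab_frame("side"),cv2.COLOR_RGB2GRAY)[y0:y1,x0:x1].astype(float)
    w=np.clip(110-g,0,None);return round(float((w.sum(0)*np.arange(x0,x1)).sum()/w.sum()),2),round(w.sum())
E
python3 - <<'E'
from m import *
go((570.5,247,56),-2.7)
print("tab R col",tabcol(235,256,271,288))  # was ~277.4
E
```

```text
4.05 [570.3 246.1  58.8] shift [ 0.1 -0.9  2.8] rot [-0. -0. -0.] F [-3.83  1.39  3.11]
tab R col (284.31, 2104)
```

The tab column moved from 277.4 to about 284.3 (around 26 mm), so the round gate has shut. Now lift, then check it again.

Call:
arm_command:
  delta_pos:
    - [0, 0, -10]
    - [0, 0, -30]
    - [0, 0, -70]
    - [0, 0, -120]
    - [0, 0, -160]
    - [0, 50, -160]
    - [0, 105, -160]
    - [-10, 160, -160]
    - [-25, 215, -160]
    - [-45, 270, -160]
  rotation:
    - [0, 0, 0]
    - [0, 0, 0]
    - [0, 0, 0]
    - [0, 0, 0]
    - [0, 0, 0]
    - [0, 0, 0]
    - [0, 0, 0]
    - [0, 0, 0.04]
    - [0, 0, 0.08]
    - [0, 0, 0.12]
  grip: [0, 0, 0, 0, 0, 0, 0, 0, 0, 0]

```text
time: 5.35
tool_pos: [512.0, -23.2, 220.2]
tcp_rot: [[0.986, -0.168, 0.002], [-0.168, -0.986, -0.0], [0.002, 0.0, -1.0]]
ft_force: [0.1, -0.8, -0.7]
opening: 0.006
grasp_force: 0.0
```

Run:
```python
from m import *
t=manip.grab_frame("side")[:,:,::-1]
cv2.imwrite("pics/r2.png",cv2.resize(t[135:270,200:300],None,fx=4,fy=4,interpolation=cv2.INTER_CUBIC))
print("tab R col",tabcol(235,256,271,292))
go((445,-152,100),-9.5)
```

```text
tab R col (284.31, 2122)
5.45 [511.3 -25.4 220.6] shift [-43.8 136.  120.6] rot [ 0.001 -0.002 -0.007] F [ 0.34 -0.76  0.97]
```

View pics/r2.png

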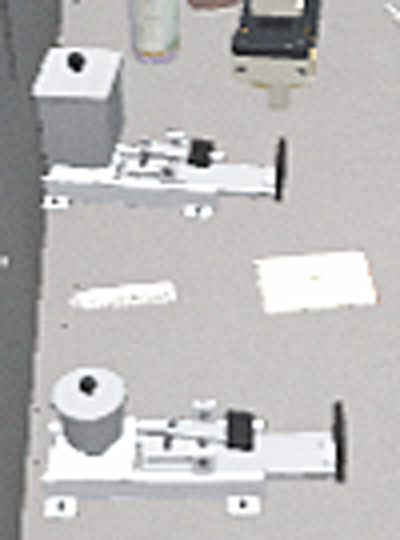

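The round gate is shut (tab at column 340 in this crop) and the square one is still shut (tab at 281). Next I move in front of the square tab and descend.

Call:
arm_command:
  delta_pos:
    - [-15, 45, 0]
    - [-30, 90, 15]
    - [-43, 130, 40]
    - [-44, 137, 80]
    - [-44, 137, 125]
    - [-44, 137, 160]
    - [-44, 137, 180]
    - [-44, 137, 192]
    - [-44, 137, 195]
    - [-44, 137, 195]
  rotation:
    - [0, 0, 0]
    - [0, 0, -0.004]
    - [0, 0, -0.007]
    - [0, 0, -0.007]
    - [0, 0, -0.007]
    - [0, 0, -0.007]
    - [0, 0, -0.007]
    - [0, 0, -0.007]
    - [0, 0, -0.007]
    - [0, 0, -0.007]
  grip: [0, 0, 0, 0, 0, 0, 0, 0, 0, 0]

```text
time: 6.7
tool_pos: [446.9, -149.4, 24.5]
tcp_rot: [[0.987, -0.159, 0.001], [-0.159, -0.987, -0.0], [0.001, 0.0, -1.0]]
ft_force: [-0.1, 0.8, 1.1]
opening: 0.006
grasp_force: 0.0
```

Run:
```python
from m import *
go((497,-160.5,25),-9.5)
s=manip.grab_frame("side")[:,:,::-1]
cv2.imwrite("pics/s1.png",cv2.resize(s[110:210,200:310],None,fx=6,fy=6,interpolation=cv2.INTER_CUBIC))
```

```text
6.7 [ 446.9 -149.4   24.5] shift [51.2  3.  -0.5] rot [ 0.    -0.001  0.006] F [-0.09  0.76  1.07]
```

View pics/s1.png

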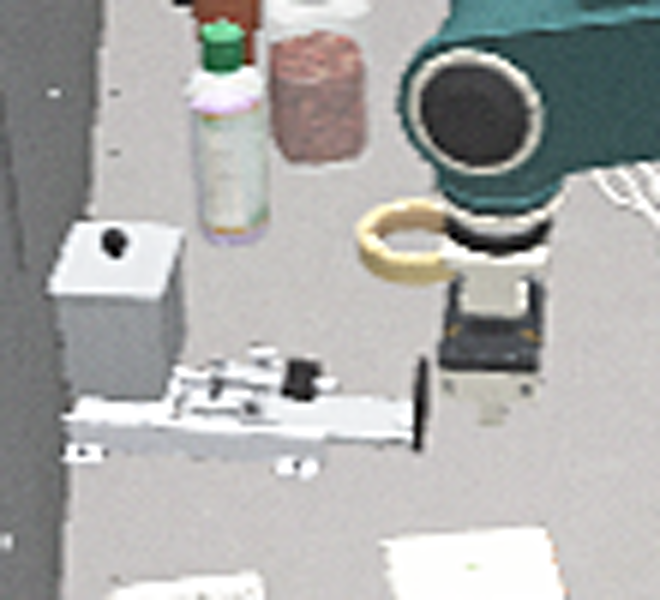

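The fingers stand about 45 mm in front of the tab (columns 490 and 421), lined up with it. Pushing about 44 mm past the expected contact.

Call:
arm_command:
  delta_pos:
    - [18, 1, 0]
    - [36, 2, 0]
    - [45, 3, 0]
    - [54, 3, 0]
    - [63, 3, 0]
    - [72, 3, 0]
    - [80, 3, 0]
    - [87, 3, 0]
    - [87, 3, 0]
    - [87, 3, 0]
  rotation:
    - [0, 0, 0.006]
    - [0, 0, 0.006]
    - [0, 0, 0.006]
    - [0, 0, 0.006]
    - [0, 0, 0.006]
    - [0, 0, 0.006]
    - [0, 0, 0.006]
    - [0, 0, 0.006]
    - [0, 0, 0.006]
    - [0, 0, 0.006]
  grip: [0, 0, 0, 0, 0, 0, 0, 0, 0, 0]

```text
time: 8.0
tool_pos: [531.6, -166.3, 23.6]
tcp_rot: [[0.986, -0.166, -0.001], [-0.166, -0.986, -0.0], [-0.001, 0.0, -1.0]]
ft_force: [-6.6, -1.4, 3.2]
opening: 0.005
grasp_force: 2.6
```

Run:
```python
from m import *
go((497,-160.5,25),-9.5)
s=manip.grab_frame("side")[:,:,::-1]
cv2.imwrite("pics/s2.png",cv2.resize(s[110:210,200:310],None,fx=6,fy=6,interpolation=cv2.INTER_CUBIC))
```

```text
8.0 [ 531.6 -166.3   23.6] shift [-35.1   0.   -1.4] rot [ 0.     0.001 -0.   ] F [-6.57 -1.43  3.24]
```

View pics/s2.png

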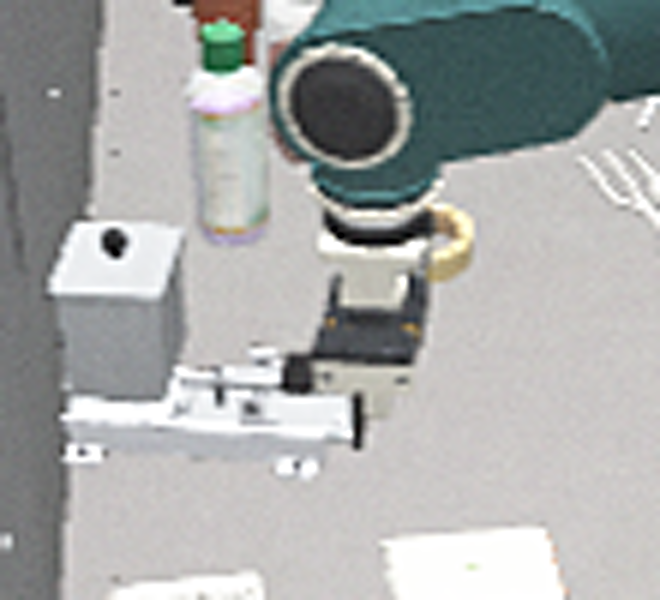

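The tab moved from column 421 to 357, about 44 mm, which is past the pin, and the force matches the spring. Now straight back and up.

Call:
arm_command:
  delta_pos:
    - [-8, 0, 0]
    - [-18, 0, 0]
    - [-30, 0, 0]
    - [-50, 0, 0]
    - [-70, 0, 0]
    - [-75, 0, -40]
    - [-75, 0, -90]
    - [-75, 0, -140]
    - [-75, 0, -140]
    - [-75, 0, -140]
  rotation:
    - [0, 0, 0]
    - [0, 0, 0]
    - [0, 0, 0]
    - [0, 0, 0]
    - [0, 0, 0]
    - [0, 0, 0]
    - [0, 0, 0]
    - [0, 0, 0]
    - [0, 0, 0]
    - [0, 0, 0]
  grip: [0, 0, 0, 0, 0, 0, 0, 0, 0, 0]

```text
time: 9.3
tool_pos: [457.5, -153.5, 163.0]
tcp_rot: [[0.986, -0.165, 0.0], [-0.165, -0.986, 0.0], [0.0, -0.0, -1.0]]
ft_force: [-0.3, -0.1, -1.2]
opening: 0.004
grasp_force: 0.0
```

Run:
```python
from m import *
go((497,-160.5,25),-9.5)
s=manip.grab_frame("side")[:,:,::-1]
cv2.imwrite("pics/s3.png",cv2.resize(s[130:270,200:310],None,fx=4.2,fy=4.2,interpolation=cv2.INTER_CUBIC))
print("tab R col",tabcol(235,256,271,292))
```

```text
9.3 [ 457.5 -153.5  163. ] shift [ 40.1   0.4 138. ] rot [-0. -0. -0.] F [-0.29 -0.15 -1.21]
tab R col (284.32, 2127)
```

View pics/s3.png

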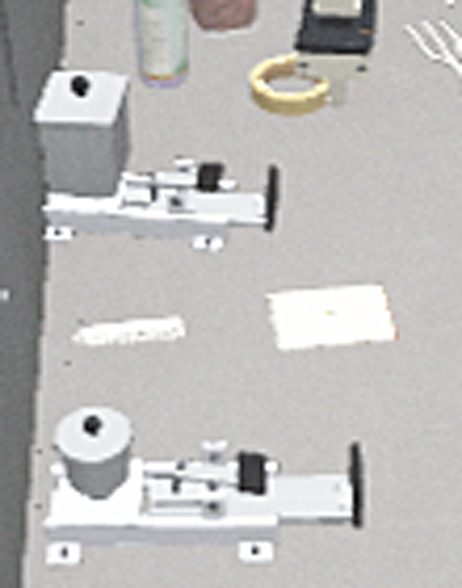

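The square tab is at raw column 264.8, between shut (270.2) and pushed in (259.5), so it is caught half open. The round gate is still shut and the bystanders show no movement.

```bash
python3 -c "
from workcell import manip
print(manip.hand_in())"
```

```text
the job is handed in; nothing more can be done
None
```

I handed the job in at about 9.4 s; no verdict came back, but the last picture shows the round gate shut, the square gate caught half open on its stop pin, the loose things in view (labels, packet, tape) apparently unmoved, and the arm clear.

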